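Open the wax jar in the spring holder

TASK

Pick up the square wax jar by its blue cap, set it in the square well of the wooden holder and press it down until the green sprung pad is fully depressed. Keeping it pressed right down so the well braces it, unscrew the tight cap anticlockwise (seen from above), stop turning once it comes free, a little short of a quarter turn, and lift it straight up. Finish still holding the cap level about 25 mm above the mouth of the open jar, which stays standing in the holder; leave everything else on the bench where it is.

Things in the scene. Friction and masses are not known exactly. Their poses are not given: they have to be found in the camera images.
- jar: Square amber wax jar, about 0.25 kg; origin at the centre of its underside, z up. Body 62 x 62 mm, 42 mm high, above it a round neck 38 mm across. White marks on the shoulder at its +x and -x sides show where the neck's two lugs are. Starts upright on the bench, cap on. All four sides fit the well alike.
- jar_mouth (a point): Centre of the jar's mouth, 81 mm above its underside. In it sits a white sprung sealing disc that pushes the closed cap up against the lugs with about 17 N, so the cap is tight (about 0.3 to 0.6 N m to turn) and the jar can be carried by it; unbraced, the jar turns along with the cap.
- cap: Blue screw cap, 56 mm across, 20 mm high, 35 g; origin at the centre of its underside, z up; when on, 65 mm above the jar's underside. White line on top along its x. Starts with its x -9 to +14 degrees (anticlockwise +) from jar x. Free at 50 degrees; lifts straight off from 52 to 105; stops at about -14 and 110.
- holder: Dark wooden spring-lift jar holder fixed to the bench, 110 x 110 mm, 40 mm high; origin at the centre of its underside, z up. Open square well in its top, sides along the holder's x and y, 65 mm wide (1.5 mm room each side of the jar), with a 4 mm chamfered mouth.
- holder_mouth (a point): Centre of the well's mouth, level with the holder's top, 40 mm above the bench.
- pad (a joint): Travel in m of the green sprung pad in the well: 0 = up, top face 36 mm above the bench; 0.014 = fully depressed, top face 22 mm above the bench. 6 N to start, 11 N at the bottom; no latch. Once the cap is off, the pad lifts the jar back up to the 36 mm position.
- plane: Bench plane, 240 mm long, 105 mm high, bystander; origin under its centre.
- glue: White glue bottle with yellow label, 64 mm across, 170 mm high, bystander; origin at the centre of its underside.
- tin: Tin with red label, 100 mm across, 110 mm high, bystander; origin at the centre of its underside.
- mallet: Wooden mallet lying down, 260 mm long, 64 mm high, bystander; origin under its middle.
- chisel: Chisel with red handle lying flat, 245 mm long, 24 mm high, bystander; origin under its middle.
- square: Try square lying flat, dark wooden stock 120 mm long and steel blade 200 mm long, 18 mm high, bystander; origin under the middle of its stock.

How it is judged:
By the outcome, as a careful person would: the job done as asked, in the order asked, and still so for the second after the job is handed in, while the arm keeps its last pose, push and grip.
It also fails if it takes over 48 s, if anything falls off the work surface, if the arm or the gripper's body presses on something with over 40 N, if the wrist force passes 120 N, or if a joint passes its speed limit or range.

ROBOT

A 6-joint arm with a two-finger parallel gripper is mounted at the origin on the work surface. World frame = base frame: x ahead of the robot, y to its left, z up, the work surface at z = 0. Lengths are in m, angles in rad, forces in N, time in s.
With the tool pointing down it reaches from about 0.25 to 0.725 m from the base axis. Payload 4 kg.
Tool frame: the origin (TCP) lies where the fingers leave the gripper's body, on its centre line; the fingertips stand 73 mm ahead of it and the grasp point (between the pads) lies 54 mm ahead of it (bot.tip_reach is the z of the fingertips in the tool frame, in m); z points along the fingers, x is the direction in which the jaws open and shut, and the axes are right-handed (so a half turn about z gives the same grasp; the last joint's range is limited). The gripper opens to 85 mm and grips with 20 to 120 N. Pads are 22 mm wide; open, the fingers measure 114 mm over their backs; the gripper's body (76 mm by 85 mm) begins 54 mm behind the grasp point. The pads swing forward as they close: fully open they stand 13 mm farther back than shut.
Start: joints at [-1.335, 0.241, 0.005, 1.335, 0, 1.571], TCP at [0.117, -0.486, 0.304] pointing down, gripper open.
Joint ranges: [-2.72, 2.72], [-1.05, 1.87], [-1.09, 1.28], [-1.99, 2.15], [-1.42, 1.44], [-3.14, 3.14]. Speed limits (rad/s): [2.79, 2.79, 3.14, 3.14, 3.14, 3.14].

INTERFACE

Orientations are given as a unit quaternion [x, y, z, w].
In Python, from workcell import bot, vision, job_done gives the robot as it stands.
- The arm moves only by the tool drive_tool, never from a script. Its argument "steps" is one flat list of numbers, 7 for each row, row after row: the shift along the tool's x, y, z in m, then the turn, a rotation vector about the tool's x, y, z in degrees, then the closure, from -1 (fully open) to 1 (shut). A call has 1 to 8 rows; each row shifts and turns the commanded pose from where the row before left it, along the tool's axes as they then stand; what a row does not reach is not made up. A row lasts 1/12 s, in which the tool goes at most 41.7 mm and 7.16 degrees, less where a joint would pass 70% of its speed; a pose out of reach is approached as far as the arm can. A call is refused whole if a number of a shift passes 0.0417 or a number of a turn 7.16, either way. A call with a gripper value outside its range is refused whole. The fingers move at their own pace and stop on an object; the grip force is fixed at half the most. Time passes only in rows, so rows that do not move let the fingers close. It gives the time, the measured TCP pose, the force and the opening at its end, in the units of the state.
- bot.get_obs(): the state, without advancing time (a new reading comes with each control period).
- vision.camera(name): name is "scene" or "top" or "wrist"; returns (picture, depth): 400x640x3 uint8, red, green, blue; 400x640 float32, m along the optical axis (not along the pixel's ray), 0 where there is no reading.
- vision.camera_model(name): a dict with "mtx" (3x3 intrinsics, pixels), "rvec" (rotation vector, rad) and "tvec" (3), from world to camera coordinates, as OpenCV has them. Camera axes: x right, y down, z forward; pixel columns grow to the right and rows downward; lengths in m; the calibration is good to about 2 mm. The wrist camera is an equidistant fisheye: a pixel r from the principal point sees the ray r / f radians off the axis. A picture is of the moment at which its call begins: read the wrist's pose just before it. camera_model takes no time and is no camera call; for the wrist camera it gives the pose at the moment of the call.
- job_done(): hands the job in, once; it reports no verdict.
The state is a dict: "clock": time; "joint_pos": joint angles; "joint_vel": joint speeds; "tau": joint torques, N m; "eef_pos": TCP position; "tool_rot": TCP orientation; "ft_force": force on the tool from outside, world axes, zero at the start; "ft_torque": the same for the moment, N m; "grip_width": finger opening in m.
Only numpy, scipy, OpenCV 4.12 (cv2) and the standard library are available. Lean on these libraries where they do the work, as an engineer would, in place of code of your own. Each camera call takes 0.05 s, during which the arm holds its last target.

## Working session

There is one attempt and no reset: what is moved stays moved. The work goes in short steps, Python scripts to look and compute and a tool call to move; the robot and the scene stay as the last step left them, time stands still between calls to the robot, and variables do not carry over. Pictures are saved under pics/ and viewed, and the job is handed in when it is done.

Besides the shell and the picture viewer there is one more tool, called after "Request:" by a JSON object that holds its "op" and its "data", one argument or row to a line. drive_tool: Moves the arm, as the interface text tells. Its arguments: {"type":"object","properties":{"steps":{"type":"array"}},"required":["steps"]}

```bash
mkdir -p pics; ls; cat > h.py <<'E'
import numpy as np, cv2
from scipy.spatial.transform import Rotation as R
from workcell import bot, vision, job_done
def snap(name,fn,crop=None,scale=1):
    m=vision.camera_model(name); p,d=vision.camera(name)
    np.savez('pics/'+fn+'.npz',p=p,d=d,K=np.array(m['mtx']),r=np.array(m['rvec']),t=np.array(m['tvec']))
    q=p[:,:,::-1]
    if crop: x0,y0,x1,y1=crop; q=cv2.resize(q[y0:y1,x0:x1],None,fx=scale,fy=scale,interpolation=cv2.INTER_CUBIC)
    cv2.imwrite('pics/'+fn+'.png',q)
def crop(fn,out,c,s):
    z=np.load('pics/'+fn+'.npz'); x0,y0,x1,y1=c
    cv2.imwrite('pics/'+out+'.png',cv2.resize(z['p'][y0:y1,x0:x1,::-1],None,fx=s,fy=s,interpolation=cv2.INTER_CUBIC))
def ray(z,u,v):
    K=z['K']; Rm,_=cv2.Rodrigues(z['r']); t=z['t'].ravel()
    d=np.array([(u-K[0,2])/K[0,0],(v-K[1,2])/K[1,1],1.]); return -Rm.T@t, Rm.T@d
def atz(fn,u,v,h):
    c,d=ray(np.load('pics/'+fn+'.npz'),u,v); return c+d*(h-c[2])/d[2]
def dep(fn,u,v):
    z=np.load('pics/'+fn+'.npz'); c,d=ray(z,u,v); return c+d*float(z['d'][int(round(v)),int(round(u))])
def proj(fn,P):
    z=np.load('pics/'+fn+'.npz'); return cv2.projectPoints(np.array(P,float).reshape(-1,3),z['r'],z['t'],z['K'],None)[0].reshape(-1,2)
E
python3 - <<'E'
from h import *
snap('top','top0'); snap('scene','scene0')
o=bot.get_obs(); print({k:np.round(v,3) for k,v in o.items()})
for n in('top','scene','wrist'): print(vision.camera_model(n))
E
```

```text
pics
{'clock': np.float64(0.1), 'joint_pos': array([-1.335,  0.241,  0.004,  1.335,  0.   ,  1.571]), 'joint_vel': array([-0.001, -0.002,  0.002, -0.   , -0.001, -0.   ]), 'tau': array([-1.0000e-03, -3.7314e+01,  2.5301e+01,  1.1000e-02,  0.0000e+00,
        0.0000e+00]), 'eef_pos': array([ 0.117, -0.486,  0.303]), 'tool_rot': array([ 0.785, -0.619, -0.001, -0.001]), 'ft_force': array([ 0.579, -0.144, -0.341]), 'ft_torque': array([ 0.015,  0.022, -0.008]), 'grip_width': np.float64(0.086)}
{'mtx': array([[520.81293131,   0.        , 323.45390546],
       [  0.        , 520.81293131, 196.81731783],
       [  0.        ,   0.        ,   1.        ]]), 'rvec': array([ 2.17159603, -2.1500579 ,  0.14137029]), 'tvec': array([-0.01761257,  0.58897611,  1.45409516])}
{'mtx': array([[426.98356184,   0.        , 322.29646162],
       [  0.        , 426.98356184, 192.15517184],
       [  0.        ,   0.        ,   1.        ]]), 'rvec': array([ 0.99707475,  2.35233121, -1.14228931]), 'tvec': array([ 0.44245668, -0.19317675,  1.65736628])}
{'mtx': array([[309.70691629,   0.        , 316.94864256],
       [  0.        , 309.70691629, 200.75557352],
       [  0.        ,   0.        ,   1.        ]]), 'rvec': array([-2.28496938,  1.80053614,  0.25811755]), 'tvec': array([-0.49821215, -0.03761057,  0.37974313])}
```

View pics/top0.png

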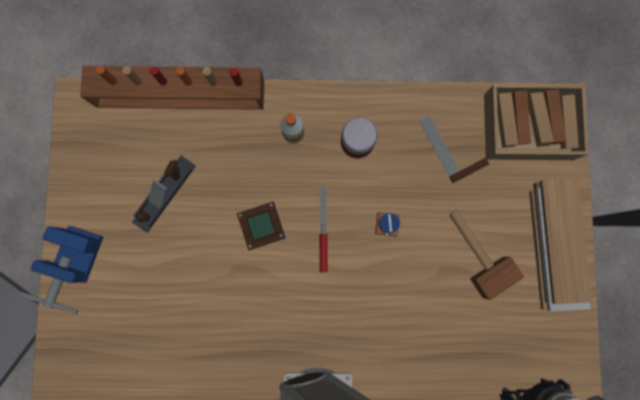

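View pics/scene0.png

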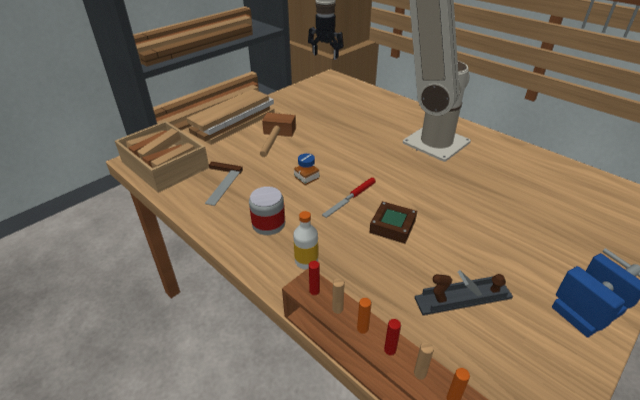

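The top view shows the jar at about (389,223), the holder at (261,225) and the chisel between them at column 323. Next I'll enlarge it.

```bash
python3 - <<'E'
from h import *
crop('top0','tj',(360,195,420,250),12); crop('top0','th',(225,190,300,260),10)
E
```

```text
(no output)
```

View pics/tj.png

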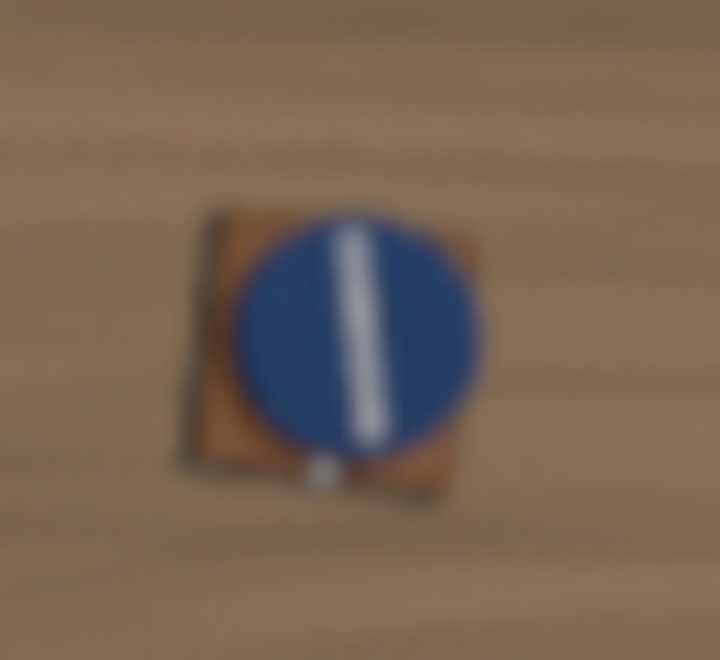

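View pics/th.png

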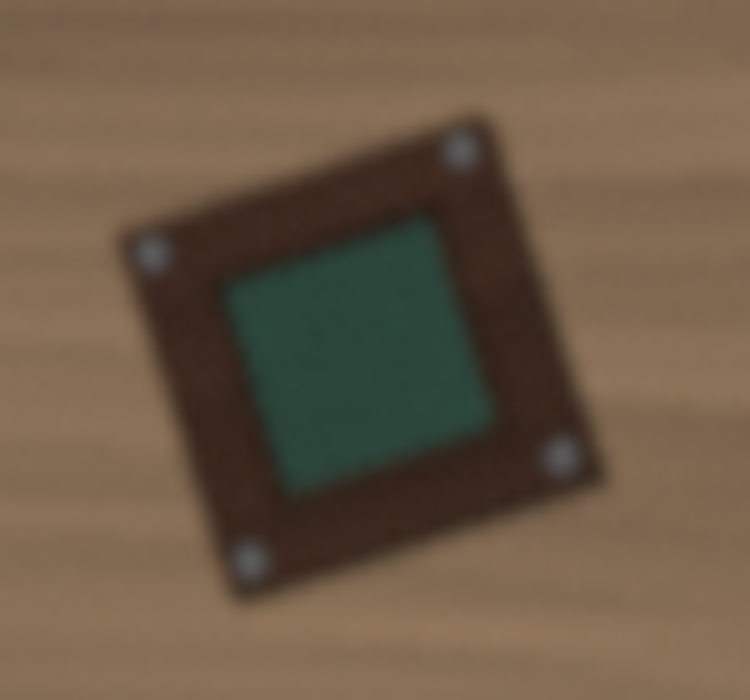

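The crops show:
- **Jar:** cap top centre (358,335), cap line (350,230)-(372,442), lug mark at (322,472). The shoulder's lower edge runs (200,465)-(435,497).
- **Holder:** corner screws at (153,255), (460,150), (562,456) and (250,561). Outer corners are at (122,235), (485,115), (603,482) and (238,600).

```bash
python3 - <<'E'
from h import *
def pj(x,y): return 360+(x+.5)/12-.5,195+(y+.5)/12-.5
def ph(x,y): return 225+(x+.5)/10-.5,190+(y+.5)/10-.5
f='top0'
c=atz(f,*pj(358,335),.085);a=atz(f,*pj(350,230),.085);b=atz(f,*pj(372,442),.085)
print('cap',c,np.degrees(np.arctan2(*(a-b)[1::-1])),np.linalg.norm(a-b))
l=atz(f,*pj(240,335),.085);r=atz(f,*pj(480,335),.085);print('capdia',np.linalg.norm(l-r), 'depth',dep(f,*pj(330,300)))
p=atz(f,*pj(200,465),.042);q=atz(f,*pj(435,497),.042);m=atz(f,*pj(322,472),.042)
print('edge',p,q,np.degrees(np.arctan2(*(p-q)[1::-1])),np.linalg.norm(p-q)); print('mark dir',np.degrees(np.arctan2(*(c-m)[1::-1])),m)
s=[atz(f,*ph(*x),.04) for x in((153,255),(460,150),(562,456),(250,561))]
o=[atz(f,*ph(*x),.04) for x in((122,235),(485,115),(603,482),(238,600))]
for k in(s,o):
    k=np.array(k); print('holder',k.mean(0),[ (round(np.linalg.norm(k[(i+1)%4]-k[i]),4), round(np.degrees(np.arctan2(*(k[(i+1)%4]-k[i])[1::-1]))%90,2)) for i in range(4)])
d=np.load('pics/top0.npz')['d']; print(dep(f,*ph(200,400)),dep(f,*ph(360,350)))
E
```

```text
cap [ 0.51383364 -0.19365246  0.085     ] 5.575479219349088 0.048916281103741716
capdia 0.05513729457717884 depth [ 0.52129828 -0.18643625  0.09140805]
edge [ 0.48602253 -0.16193443  0.042     ] [ 0.47903697 -0.21733681  0.042     ] 82.81363446938394 0.055841043286724935
mark dir -5.75231475048225 [ 0.48465888 -0.19071352  0.042     ]
holder [0.506239   0.16680493 0.04      ] [(np.float64(0.0918), np.float64(19.66)), (np.float64(0.092), np.float64(19.52)), (np.float64(0.0925), np.float64(19.21)), (np.float64(0.0913), np.float64(19.09))]
holder [0.5056192  0.16516006 0.04      ] [(np.float64(0.1082), np.float64(19.08)), (np.float64(0.11), np.float64(18.87)), (np.float64(0.1077), np.float64(18.5)), (np.float64(0.1089), np.float64(19.16))]
[0.49307288 0.21081662 0.03907022] [0.5075358  0.16563123 0.04140774]
```

```bash
cat >> h.py <<'E'
def go(x,y,z,yaw=None):
    o=bot.get_obs(); Rm=R.from_quat(o['tool_rot']); M=Rm.as_matrix()
    cy=np.degrees(np.arctan2(M[1,0],M[0,0]))
    d=M.T@(np.array([x,y,z])-o['eef_pos'])
    # level: desired z down with yaw
    yw=np.radians(cy if yaw is None else yaw)
    D=np.array([[np.cos(yw),np.sin(yw),0],[np.sin(yw),-np.cos(yw),0],[0,0,-1]])
    rv=np.degrees(R.from_matrix(M.T@D).as_rotvec())
    print('t',round(float(o['clock']),2),'pos',np.round(o['eef_pos'],4),'yaw',round(cy,2),'F',np.round(o['ft_force'],1),'T',np.round(o['ft_torque'],2),'w',round(float(o['grip_width']),4),'q',np.round(o['joint_pos'],2))
    print('tool shift mm',np.round(d*1000,1),'rotvec deg',np.round(rv,2))
E
python3 - <<'E'
from h import *
go(.514,-.194,.24)
E
```

```text
t 0.1 pos [ 0.1167 -0.4858  0.3031] yaw -76.49 F [ 0.6 -0.1 -0.3] T [ 0.01  0.02 -0.01] w 0.0858 q [-1.34  0.24  0.    1.34  0.    1.57]
tool shift mm [-190.8 -454.5   63.5] rotvec deg [-0.    0.11 -0.  ]
```

Request:
{"op": "drive_tool", "data": {
  "steps": [-0.012, -0.0284, 0.004, 0, 0, 0, -1, -0.012, -0.0284, 0.004, 0, 0, 0, -1, -0.012, -0.0284, 0.004, 0, 0, 0, -1, -0.012, -0.0284, 0.004, 0, 0, 0, -1, -0.012, -0.0284, 0.004, 0, 0, 0, -1, -0.012, -0.0284, 0.004, 0, 0, 0, -1, -0.012, -0.0284, 0.004, 0, 0, 0, -1, -0.012, -0.0284, 0.004, 0, 0, 0, -1]
}}

```text
clock: 0.77
eef_pos: [0.3161, -0.3385, 0.2714]
tool_rot: [0.785, -0.619, -0.0, -0.0]
ft_force: [0.2, -0.1, 0.1]
grip_width: 0.0851
```

Request:
{"op": "drive_tool", "data": {
  "steps": [-0.012, -0.0284, 0.004, 0, 0, 0, -1, -0.012, -0.0284, 0.004, 0, 0, 0, -1, -0.012, -0.0284, 0.004, 0, 0, 0, -1, -0.012, -0.0284, 0.004, 0, 0, 0, -1, -0.012, -0.0284, 0.004, 0, 0, 0, -1, -0.012, -0.0284, 0.004, 0, 0, 0, -1, -0.012, -0.0284, 0.004, 0, 0, 0, -1, 0, 0, 0, 0, 0, 0, -1]
}}

```text
clock: 1.43
eef_pos: [0.4922, -0.2084, 0.2424]
tool_rot: [0.787, -0.617, -0.0, -0.001]
ft_force: [0.1, -0.6, 1.1]
grip_width: 0.0855
```

```bash
python3 - <<'E'
from h import *
snap('wrist','w1')
go(.514,-.194,.2)
E
```

```text
t 1.48 pos [ 0.4903 -0.2097  0.2426] yaw -76.24 F [-1.2 -0.1  0.1] T [0.01 0.06 0.  ] w 0.0849 q [-0.4   0.34 -0.02  1.21  0.    2.5 ]
tool shift mm [ -9.6 -26.8  42.6] rotvec deg [0.08 0.07 0.  ]
```

View pics/w1.png

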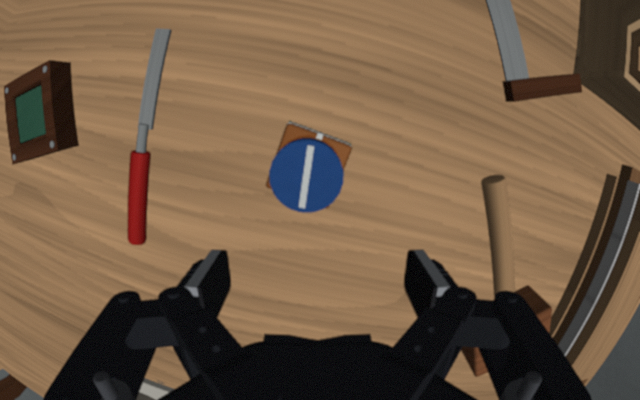

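The wrist view shows the cap centred near (307,175), with its line running (310,147)-(304,207). The far lug mark is at (319,136) and the holder is at left around (35,110). I'll enlarge the jar and use the fisheye model.

```bash
cat >> h.py <<'E'
def wray(fn,u,v):
    z=np.load('pics/'+fn+'.npz'); K=z['K']; Rm,_=cv2.Rodrigues(z['r']); t=z['t'].ravel()
    a,b=(u-K[0,2])/K[0,0],(v-K[1,2])/K[1,1]; th=np.hypot(a,b)
    d=np.array([np.sin(th)*a/th,np.sin(th)*b/th,np.cos(th)]); return -Rm.T@t,Rm.T@d
def watz(fn,u,v,h):
    c,d=wray(fn,u,v); return c+d*(h-c[2])/d[2]
def wproj(fn,P):
    z=np.load('pics/'+fn+'.npz'); return cv2.fisheye.projectPoints(np.array(P,float).reshape(-1,1,3),z['r'].reshape(3,1),z['t'].reshape(3,1),z['K'],np.zeros(4))[0].reshape(-1,2)
E
python3 - <<'E'
from h import *
crop('w1','w1j',(255,110,365,220),6)
crop('w1','w1h',(0,50,85,170),5)
E
```

```text
(no output)
```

View pics/w1j.png

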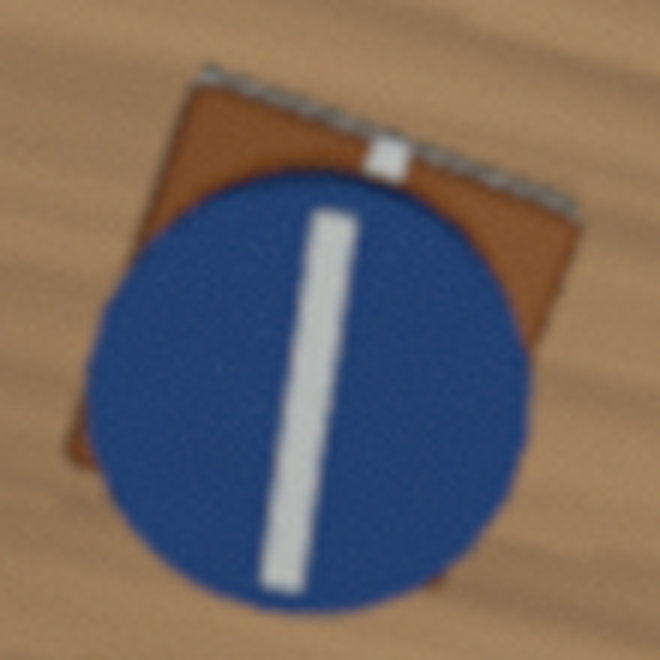

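Cap circle in the crop: centre (308,391), line (335,210)-(282,592). Shoulder corners: (193,85), (580,222), (72,460). Mark: (388,158).

```bash
python3 - <<'E'
from h import *
def pj(x,y): return 255+(x+.5)/6-.5,110+(y+.5)/6-.5
f='w1'; ang=lambda v: round(np.degrees(np.arctan2(v[1],v[0])),2)
c=watz(f,*pj(308,391),.085); a=watz(f,*pj(335,210),.085); b=watz(f,*pj(282,592),.085)
print('cap',c,ang(a-b), np.linalg.norm(watz(f,*pj(86,391),.085)-watz(f,*pj(530,391),.085)))
A,B,C=[watz(f,*pj(*p),.042) for p in((193,85),(580,222),(72,460))]
m=watz(f,*pj(388,158),.042)
print('edges',ang(A-B)-90,np.linalg.norm(A-B),ang(A-C),np.linalg.norm(A-C),'centre',(B+C)/2,'mark',ang(m-c),m)
E
```

```text
cap [ 0.5132143  -0.19350066  0.085     ] 5.64 0.05602987809190034
edges -5.780000000000001 0.06004951617045402 -5.33 0.059453301085276036 centre [ 0.51223977 -0.19419584  0.042     ] mark -7.6 [ 0.54103532 -0.19721271  0.042     ]
```

View pics/w1h.png

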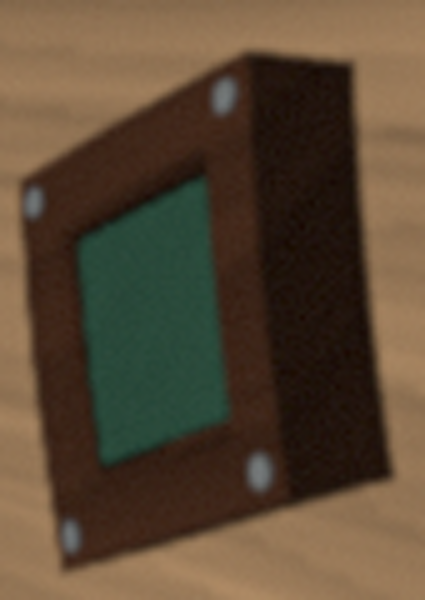

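```bash
python3 - <<'E'
from h import *
go(.513,-.1935,.125,-76.4)
E
```

```text
t 1.48 pos [ 0.4903 -0.2097  0.2426] yaw -76.24 F [-1.2 -0.1  0.1] T [0.01 0.06 0.  ] w 0.0849 q [-0.4   0.34 -0.02  1.21  0.    2.5 ]
tool shift mm [-10.2 -26.  117.6] rotvec deg [0.08 0.07 0.16]
```

Request:
{"op": "drive_tool", "data": {
  "steps": [-0.005, -0.013, 0.01, 0, 0, 0, -1, -0.005, -0.013, 0.02, 0, 0, 0, -1, 0, 0, 0.02, 0, 0, 0, -1, 0, 0, 0.01, 0, 0, 0, -1, 0, 0, 0, 0, 0, 0, -1]
}}

```text
clock: 1.9
eef_pos: [0.5096, -0.1955, 0.1808]
tool_rot: [0.785, -0.619, -0.003, 0.001]
ft_force: [-1.3, 0.9, -0.3]
grip_width: 0.085
```

```bash
python3 - <<'E'
from h import *
snap('wrist','w2',(200,100,440,330),3)
go(.513,-.1935,.125,-76.4)
print(wproj('w2',[.513,-.1935,.085]))
E
```

```text
t 1.95 pos [ 0.5104 -0.1959  0.1825] yaw -76.56 F [-0.3  0.1  0.8] T [-0.04 -0.02 -0.01] w 0.0855 q [-0.37  0.42 -0.08  1.08 -0.    2.54]
tool shift mm [-1.7 -3.3 57.5] rotvec deg [ 0.19  0.12 -0.16]
[[317.04684021 229.03949704]]
```

View pics/w2.png

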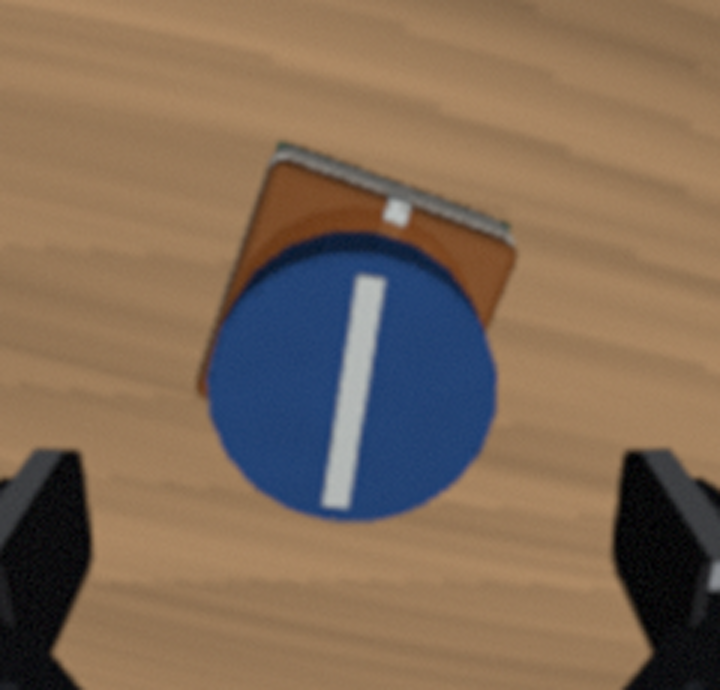

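Cap centre is at crop (352,378), midway between the pads (90 and 613).

```bash
python3 - <<'E'
from h import *
p=watz('w2',317.2,225.8,.085); print(p)
go(p[0],p[1],.125,-76.4)
E
```

```text
[ 0.51497836 -0.19311724  0.085     ]
t 1.95 pos [ 0.5104 -0.1959  0.1825] yaw -76.56 F [-0.3  0.1  0.8] T [-0.04 -0.02 -0.01] w 0.0855 q [-0.37  0.42 -0.08  1.08 -0.    2.54]
tool shift mm [-1.6 -5.3 57.5] rotvec deg [ 0.19  0.12 -0.16]
```

Request:
{"op": "drive_tool", "data": {
  "steps": [-0.0016, -0.0045, 0.0, 0, 0, 0, -1, 0, 0, 0.012, 0, 0, 0, -1, 0, 0, 0.015, 0, 0, 0, -1, 0, 0, 0.015, 0, 0, 0, -1, 0, 0, 0.01, 0, 0, 0, -1, 0, 0, 0.005, 0, 0, 0, -1, 0, 0, 0, 0, 0, 0, -1]
}}

```text
clock: 2.53
eef_pos: [0.5156, -0.1933, 0.1265]
tool_rot: [0.785, -0.619, -0.0, 0.0]
ft_force: [-0.1, 0.6, 0.7]
grip_width: 0.0856
```

```bash
python3 - <<'E'
from h import *
snap('wrist','w3',(160,150,480,400),2.4)
go(.514,-.1933,.125,-76.4)
E
```

```text
t 2.58 pos [ 0.5161 -0.1934  0.1272] yaw -76.51 F [ 0.5 -0.1 -0.1] T [-0.04 -0.06  0.04] w 0.0857 q [-0.36  0.48 -0.14  0.96  0.    2.55]
tool shift mm [-0.6  2.   2.2] rotvec deg [-0.01 -0.   -0.11]
```

View pics/w3.png

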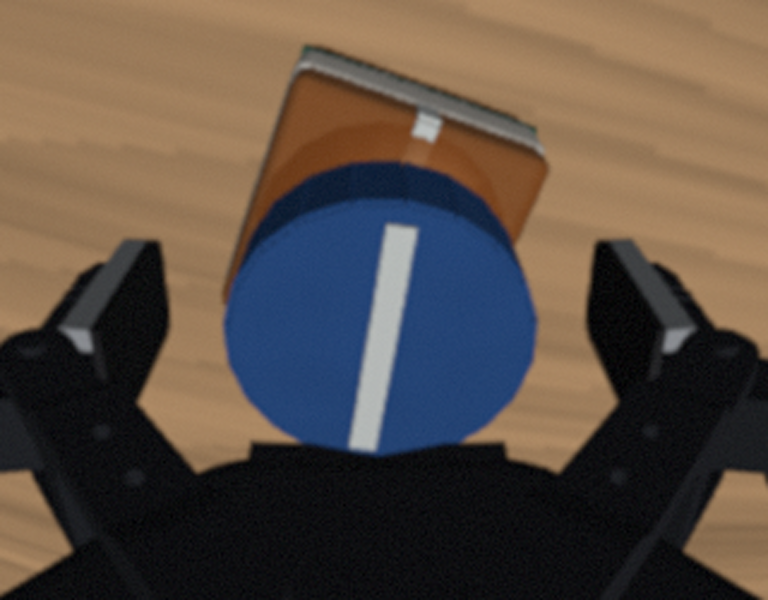

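The cap's sides are at crop x 224 and 537, its line midpoint is at (382,337), and the pads flank it evenly at 168 and 588.

```bash
python3 - <<'E'
from h import *
p=lambda x,y:(160+(x+.5)/2.4-.5,150+(y+.5)/2.4-.5)
a=watz('w3',*p(402,225),.085);b=watz('w3',*p(363,450),.085);print(a,b,(a+b)/2,np.linalg.norm(a-b),np.degrees(np.arctan2(*(a-b)[1::-1])))
print(watz('w3',*p(224,325),.085),watz('w3',*p(537,325),.085))
E
```

```text
[ 0.53524512 -0.1918127   0.085     ] [ 0.48578943 -0.19657853  0.085     ] [ 0.51051728 -0.19419561  0.085     ] 0.04968478310537146 5.504346591341428
[ 0.5083067  -0.16578888  0.085     ] [ 0.52136504 -0.22042104  0.085     ]
```

Request:
{"op": "drive_tool", "data": {
  "steps": [-0.0005, 0.0025, 0.002, 0, 0, 0, -1, 0, 0, 0, 0, 0, 0, 0, 0, 0, 0, 0, 0, 0, 1, 0, 0, 0, 0, 0, 0, 1, 0, 0, 0, 0, 0, 0, 1, 0, 0, 0, 0, 0, 0, 1, 0, 0, 0, 0, 0, 0, 1, 0, 0, 0, 0, 0, 0, 1]
}}

```text
clock: 3.25
eef_pos: [0.5138, -0.1939, 0.1257]
tool_rot: [0.785, -0.619, 0.001, 0.0]
ft_force: [-1.4, -2.3, 5.4]
grip_width: 0.0547
```

Request:
{"op": "drive_tool", "data": {
  "steps": [0, 0, 0, 0, 0, 0, 1, 0, 0, 0, 0, 0, 0, 1, 0, 0, 0, 0, 0, 0, 1, 0, 0, 0, 0, 0, 0, 1]
}}

```text
clock: 3.58
eef_pos: [0.5138, -0.1939, 0.1257]
tool_rot: [0.785, -0.619, 0.001, 0.0]
ft_force: [-0.7, -2.6, 5.9]
grip_width: 0.0546
```

```bash
python3 - <<'E'
from h import *
snap('wrist','w4',(160,150,480,400),2.4)
go(.514,-.1933,.125,-76.4)
E
```

```text
t 3.63 pos [ 0.5138 -0.1939  0.1257] yaw -76.51 F [-2.3 -1.9  6.1] T [-0.4   0.21  0.  ] w 0.0546 q [-0.36  0.48 -0.15  0.95 -0.    2.55]
tool shift mm [-0.5 -0.3  0.7] rotvec deg [-0.05 -0.09 -0.11]
```

View pics/w4.png

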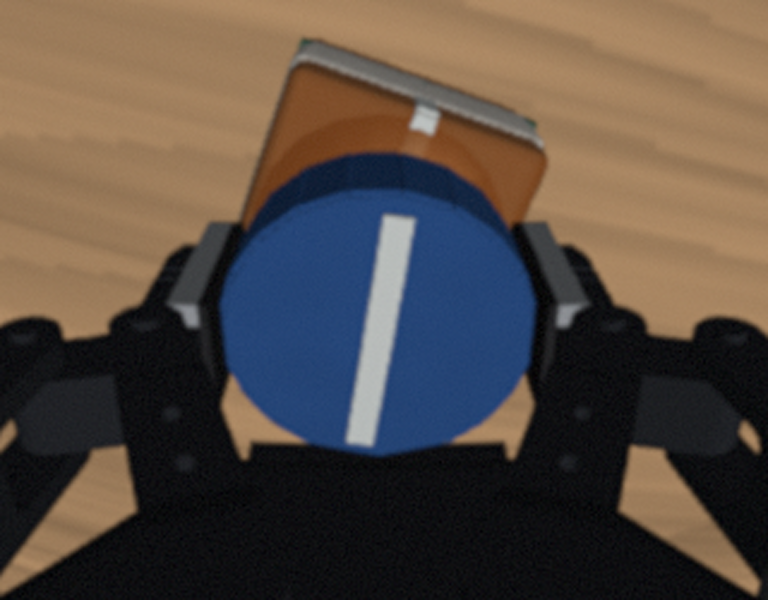

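The cap is gripped squarely, with the opening at 55 mm. Next I lift, turning about +25° during the lift.

Request:
{"op": "drive_tool", "data": {
  "steps": [0, 0, -0.006, 0, 0, 0, 1, 0, 0, -0.012, 0, 0, 0, 1, 0, 0, -0.012, 0, 0, -4.2, 1, 0, 0, -0.012, 0, 0, -4.2, 1, 0, 0, -0.012, 0, 0, -4.2, 1, 0, 0, -0.012, 0, 0, -4.2, 1, 0, 0, -0.01, 0, 0, -4.2, 1, 0, 0, -0.008, 0, 0, -4.2, 1]
}}

```text
clock: 4.3
eef_pos: [0.5129, -0.1926, 0.2088]
tool_rot: [0.902, -0.431, -0.001, -0.0]
ft_force: [-0.0, -0.1, -2.8]
grip_width: 0.0551
```

```bash
python3 - <<'E'
from h import *
snap('wrist','w5',(160,100,480,350),2.4)
go(.506,.166,.205,-51)
E
```

```text
t 4.35 pos [ 0.5137 -0.1929  0.2104] yaw -50.94 F [ 0.6  0.1 -2.3] T [-0.02 -0.1  -0.02] w 0.0549 q [-0.36  0.39 -0.03  1.15  0.    2.1 ]
tool shift mm [-283.5 -220.2    5.6] rotvec deg [-0.07 -0.01  0.06]
```

View pics/w5.png

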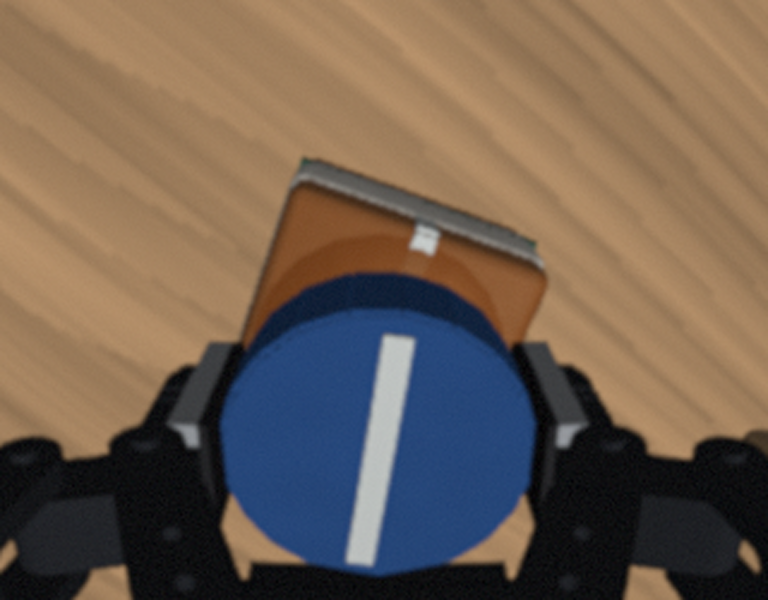

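The jar hangs level (2.5 N of weight). Now I traverse to the holder.

Request:
{"op": "drive_tool", "data": {
  "steps": [-0.01, -0.0078, 0, 0, 0, 0, 1, -0.02, -0.0155, 0, 0, 0, 0, 1, -0.0225, -0.0175, 0, 0, 0, 0, 1, -0.0225, -0.0175, 0, 0, 0, 0, 1, -0.0225, -0.0175, 0, 0, 0, 0, 1, -0.0225, -0.0175, 0, 0, 0, 0, 1, -0.0225, -0.0175, 0, 0, 0, 0, 1, -0.0225, -0.0175, 0, 0, 0, 0, 1]
}}

```text
clock: 5.02
eef_pos: [0.5088, 0.0179, 0.2075]
tool_rot: [0.901, -0.433, -0.002, 0.0]
ft_force: [0.1, 0.8, -3.5]
grip_width: 0.0547
```

Request:
{"op": "drive_tool", "data": {
  "steps": [-0.0225, -0.0175, 0, 0, 0, 0, 1, -0.0225, -0.0175, 0, 0, 0, 0, 1, -0.0225, -0.0175, 0, 0, 0, 0, 1, -0.0225, -0.0175, 0, 0, 0, 0, 1, -0.0185, -0.0144, 0, 0, 0, 0, 1, -0.01, -0.0075, 0, 0, 0, 0, 1, 0, 0, 0, 0, 0, 0, 1, 0, 0, 0, 0, 0, 0, 1]
}}

```text
clock: 5.68
eef_pos: [0.5069, 0.1661, 0.2079]
tool_rot: [0.902, -0.432, -0.001, 0.001]
ft_force: [-0.1, -0.9, -3.2]
grip_width: 0.0549
```

```bash
python3 - <<'E'
from h import *
snap('wrist','w6',(130,70,510,350),2); snap('top','t6',(215,175,315,265),7)
go(.506,.166,.18,-51)
E
```

```text
t 5.78 pos [0.5074 0.1649 0.2083] yaw -51.36 F [ 0.3  0.3 -2.8] T [-0.07  0.02 -0.07] w 0.0549 q [ 0.31  0.37 -0.08  1.13 -0.    2.78]
tool shift mm [-1.7  0.3 28.3] rotvec deg [ 0.1   0.01 -0.36]
```

View pics/w6.png

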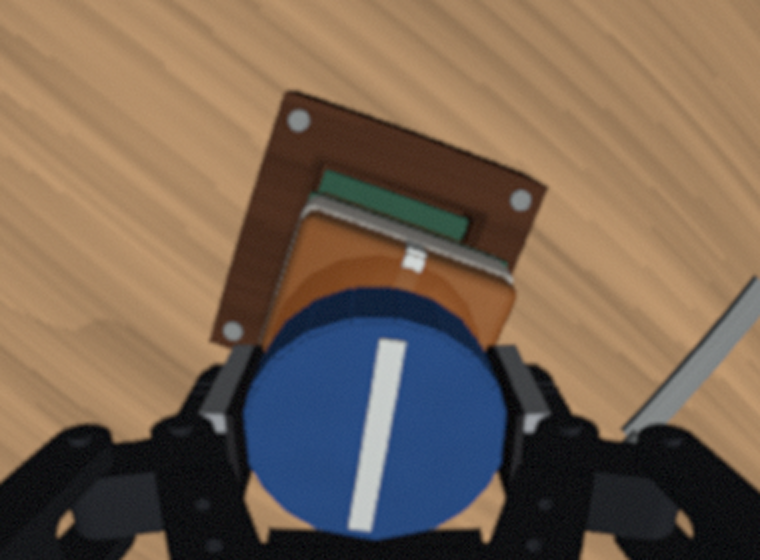

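View pics/t6.png

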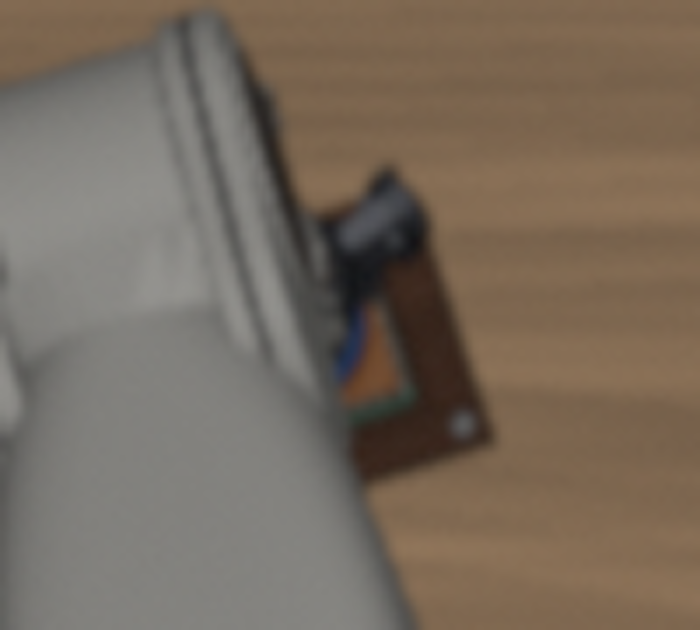

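In the wrist crop the holder screws are at (299,120), (521,200) and (232,331). The jar shoulder's far edge runs (308,212)-(512,287), its mark is at (412,262), and the yaws look alike.

```bash
python3 - <<'E'
from h import *
crop('w6','w6c',(225,100,415,240),4.2)
p=lambda x,y:(130+(x+.5)/2-.5,70+(y+.5)/2-.5)
ang=lambda v: round(np.degrees(np.arctan2(v[1],v[0])),2)
f='w6'
A,B,C=[watz(f,*p(*q),.04) for q in((299,120),(521,200),(232,331))]
print('holder',(B+C)/2,ang(A-B),ang(A-C),np.linalg.norm(A-B),np.linalg.norm(A-C))
zs=.2083-.1257+.042
a,b=[watz(f,*p(*q),zs) for q in((308,212),(512,287))]; print('jar edge',ang(a-b),np.linalg.norm(a-b))
# cap
c1,c2=[watz(f,*p(*q),zs+.043) for q in((393,340),(360,530))]; print('cap line',ang(c1-c2),(c1+c2)/2,np.linalg.norm(c1-c2))
E
```

```text
holder [0.50394615 0.16665137 0.04      ] 109.17 18.95 0.09294356658493691 0.09308823518087773
jar edge 108.11 0.057467908333273324
cap line 30.62 [0.50436292 0.16539448 0.1676    ] 0.04926572180032243
```

View pics/w6c.png

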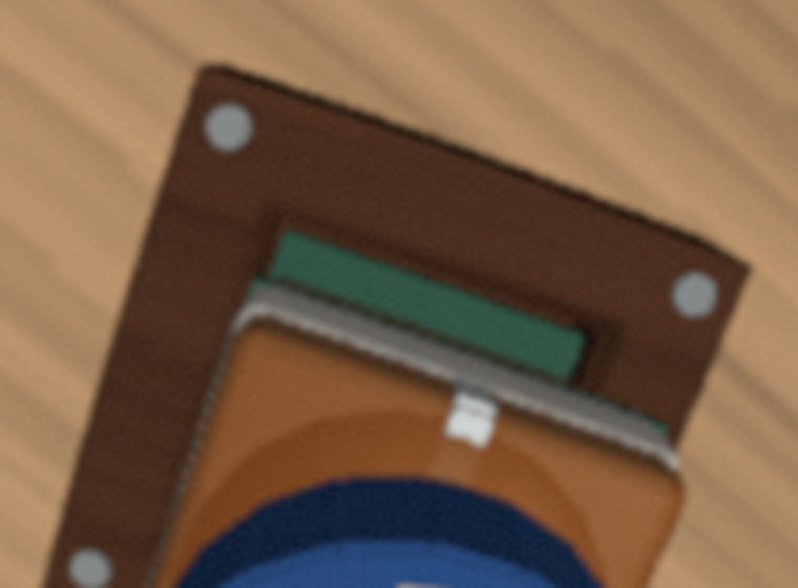

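Request:
{"op": "drive_tool", "data": {
  "steps": [-0.0016, -0.0003, 0, 0, 0, -0.7, 1, 0, 0, 0.01, 0, 0, 0, 1, 0, 0, 0.012, 0, 0, 0, 1, 0, 0, 0.01, 0, 0, 0, 1, 0, 0, 0.005, 0, 0, 0, 1, 0, 0, 0, 0, 0, 0, 1]
}}

```text
clock: 6.28
eef_pos: [0.506, 0.1662, 0.1699]
tool_rot: [0.904, -0.428, -0.001, 0.001]
ft_force: [0.5, -0.8, -3.3]
grip_width: 0.0546
```

```bash
python3 - <<'E'
from h import *
snap('wrist','w7',(130,70,510,350),2); snap('scene','s7',(350,170,450,260),7)
go(.5066,.1663,.162,-50.7)
E
```

```text
t 6.38 pos [0.5071 0.1668 0.1716] yaw -50.61 F [ 0.6 -0.7 -1.8] T [ 0.04 -0.   -0.01] w 0.0549 q [ 0.32  0.4  -0.13  1.04  0.    2.77]
tool shift mm [0.1 0.7 9.6] rotvec deg [0.03 0.02 0.09]
```

View pics/w7.png

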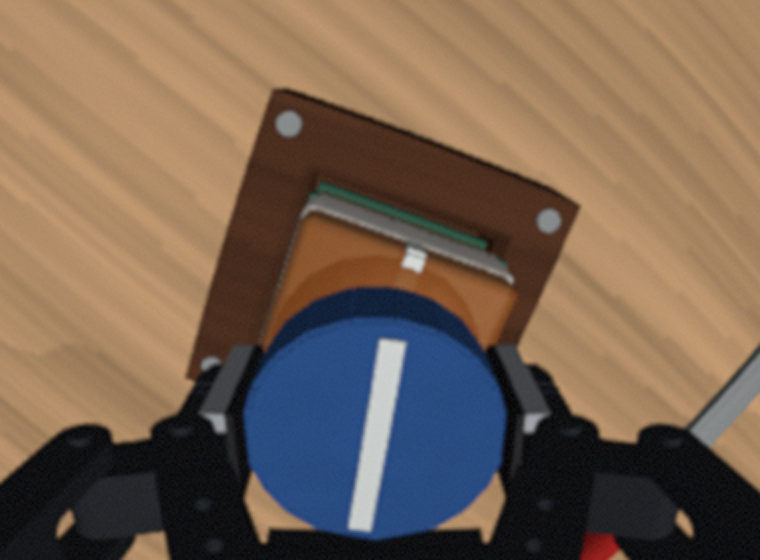

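View pics/s7.png

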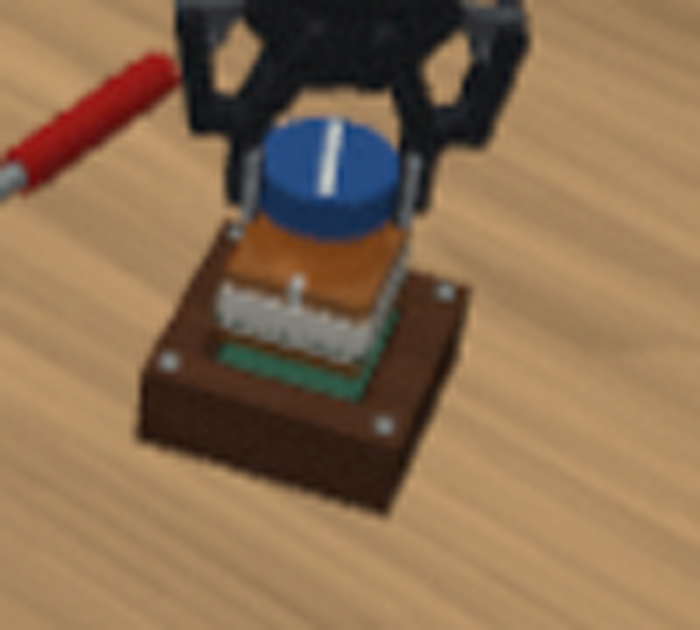

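```bash
python3 - <<'E'
from h import *
p=lambda x,y:(130+(x+.5)/2-.5,70+(y+.5)/2-.5)
ang=lambda v: round(np.degrees(np.arctan2(v[1],v[0])),2)
f='w7'
A,B,C=[watz(f,*p(*q),.04) for q in((288,124),(548,221),(210,366))]
hc=(B+C)/2
print('holder',hc,ang(A-B)-90,ang(A-C),np.linalg.norm(A-B),np.linalg.norm(A-C))
zs=.1716-.1257+.042
a,b=[watz(f,*p(*q),zs) for q in((305,210),(513,284))]; print('jar edge',ang(a-b)-90,np.linalg.norm(a-b))
hx=np.r_[(A-C)[:2],0]; hx/=np.linalg.norm(hx); hy=np.array([-hx[1],hx[0],0])
for n,q in (('a',a),('b',b)): print(n,'rel holder along x,y',np.round([(q-hc)@hx*1000,(q-hc)@hy*1000],1))
E
python3 - <<'E'
from h import *
crop('w7','w7c',(225,120,415,240),4.2)
E
```

```text
holder [0.50370974 0.16702868 0.04      ] 19.17 18.76 0.09294214516079718 0.09262663587444013
jar edge 19.349999999999994 0.05776670921691911
a rel holder along x,y [32. 30.]
b rel holder along x,y [ 32.6 -27.8]
```

View pics/w7c.png

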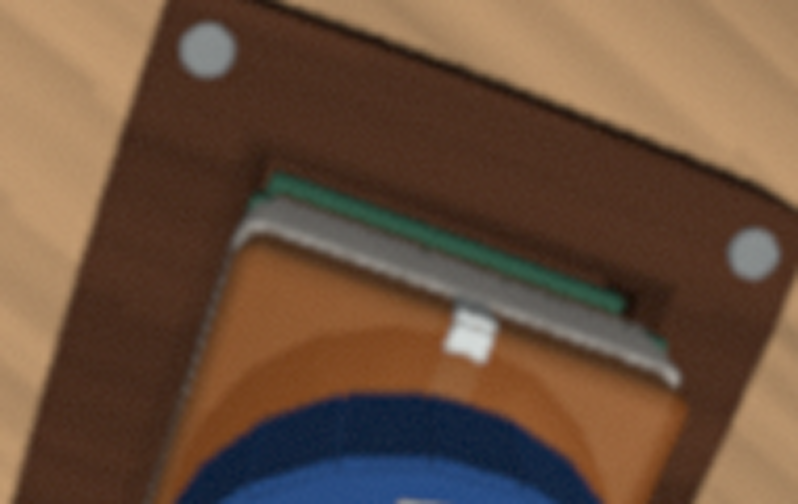

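Alignment agrees to about 1 mm. I'll nudge back about 1 mm and lower onto the pad.

Request:
{"op": "drive_tool", "data": {
  "steps": [0.0004, 0.0009, 0.002, 0, 0, 0, 1, 0, 0, 0.003, 0, 0, 0, 1, 0, 0, 0.003, 0, 0, 0, 1, 0, 0, 0.003, 0, 0, 0, 1, 0, 0, 0.0, 0, 0, 0, 1]
}}

```text
clock: 6.8
eef_pos: [0.507, 0.1662, 0.1611]
tool_rot: [0.904, -0.427, 0.0, -0.0]
ft_force: [-1.3, -1.0, 2.8]
grip_width: 0.0551
```

```bash
python3 - <<'E'
from h import *
go(.506,.166,.1477,-50.7)
E
```

```text
t 6.8 pos [0.507  0.1662 0.1611] yaw -50.59 F [-1.3 -1.   2.8] T [-0.07  0.23  0.01] w 0.0551 q [ 0.32  0.41 -0.15  1.01 -0.    2.77]
tool shift mm [-0.4  0.9 13.4] rotvec deg [-0.04 -0.02  0.11]
```

Request:
{"op": "drive_tool", "data": {
  "steps": [0, 0, 0.003, 0, 0, 0, 1, 0, 0, 0.003, 0, 0, 0, 1, 0, 0, 0.003, 0, 0, 0, 1, 0, 0, 0.001, 0, 0, 0, 1, 0, 0, 0, 0, 0, 0, 1]
}}

```text
clock: 7.22
eef_pos: [0.507, 0.1663, 0.1513]
tool_rot: [0.904, -0.427, 0.0, -0.0]
ft_force: [-2.0, -0.8, 6.2]
grip_width: 0.0545
```

Request:
{"op": "drive_tool", "data": {
  "steps": [0, 0, 0.0015, 0, 0, 0, 1, 0, 0, 0.0015, 0, 0, 0, 1, 0, 0, 0, 0, 0, 0, 1]
}}

```text
clock: 7.47
eef_pos: [0.507, 0.1663, 0.1485]
tool_rot: [0.904, -0.427, 0.0, -0.0]
ft_force: [-1.3, -0.3, 7.0]
grip_width: 0.0546
```

```bash
python3 - <<'E'
from h import *
snap('wrist','w8',(130,70,510,350),2)
go(.506,.166,.1475,-50.7)
E
```

```text
t 7.52 pos [0.5071 0.1663 0.1486] yaw -50.59 F [-2.3 -0.7  6.6] T [-0.18  0.49 -0.01] w 0.0545 q [ 0.32  0.42 -0.16  0.98 -0.    2.77]
tool shift mm [-0.5  1.   1.1] rotvec deg [-0.07 -0.03  0.11]
```

View pics/w8.png

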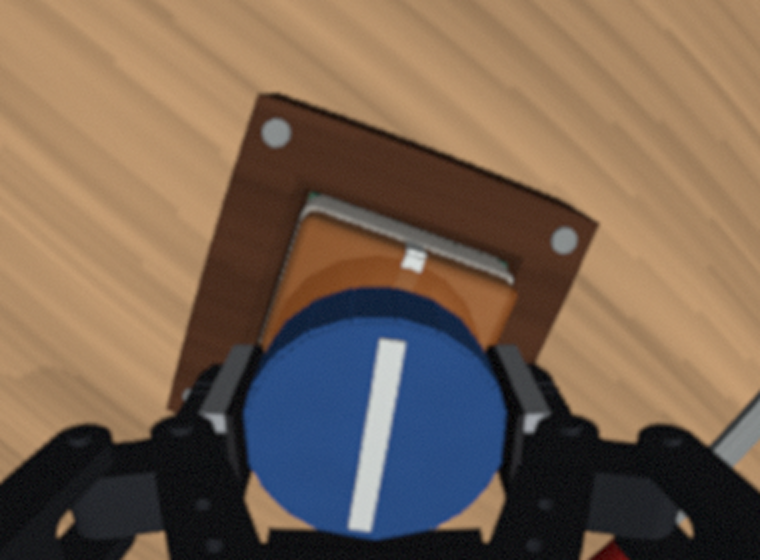

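Request:
{"op": "drive_tool", "data": {
  "steps": [0, 0, 0.001, 0, 0, 0, 1, 0, 0, 0.001, 0, 0, 0, 1, 0, 0, 0, 0, 0, 0, 1]
}}

```text
clock: 7.77
eef_pos: [0.5072, 0.1663, 0.1476]
tool_rot: [0.904, -0.427, 0.001, -0.001]
ft_force: [-3.5, -1.3, 11.8]
grip_width: 0.0549
```

Request:
{"op": "drive_tool", "data": {
  "steps": [-0.0003, 0.0006, 0.001, 0, 0, 0, 1, 0, 0, 0.001, 0, 0, 0, 1, 0, 0, 0, 0, 0, 0, 1]
}}

```text
clock: 8.02
eef_pos: [0.5072, 0.1663, 0.1467]
tool_rot: [0.904, -0.427, 0.002, -0.001]
ft_force: [-5.4, -1.9, 19.4]
grip_width: 0.0547
```

```bash
python3 - <<'E'
from h import *
go(.506,.166,.1475,-50.7)
E
```

```text
t 8.02 pos [0.5072 0.1663 0.1467] yaw -50.59 F [-5.4 -1.9 19.4] T [-0.35  1.01 -0.  ] w 0.0547 q [ 0.32  0.42 -0.17  0.98 -0.    2.77]
tool shift mm [-0.5  1.1 -0.8] rotvec deg [-0.23 -0.1   0.11]
```

The pad is bottomed: the force rises steeply and z is 0.1467, against 0.1477 predicted. Now I unscrew in stages while keeping the press on.

Request:
{"op": "drive_tool", "data": {
  "steps": [0, 0, 0, 0, 0, -2, 1, 0, 0, 0, 0, 0, -3, 1, 0, 0, 0, 0, 0, -3, 1, 0, 0, 0, 0, 0, -3, 1, 0, 0, 0, 0, 0, 0, 1]
}}

```text
clock: 8.43
eef_pos: [0.508, 0.1669, 0.1473]
tool_rot: [0.941, -0.338, 0.003, -0.002]
ft_force: [-2.5, 0.4, 16.5]
grip_width: 0.0547
```

```bash
python3 - <<'E'
from h import *
snap('wrist','w9',(130,70,510,350),2)
go(.506,.166,.1475,-50.7)
E
```

```text
t 8.48 pos [0.508  0.1669 0.1472] yaw -39.56 F [-3.4 -1.5 16.5] T [-0.05  0.7   0.05] w 0.0548 q [ 0.32  0.42 -0.17  0.97  0.    2.58]
tool shift mm [-1.   2.  -0.3] rotvec deg [-0.36 -0.15 11.14]
```

View pics/w9.png

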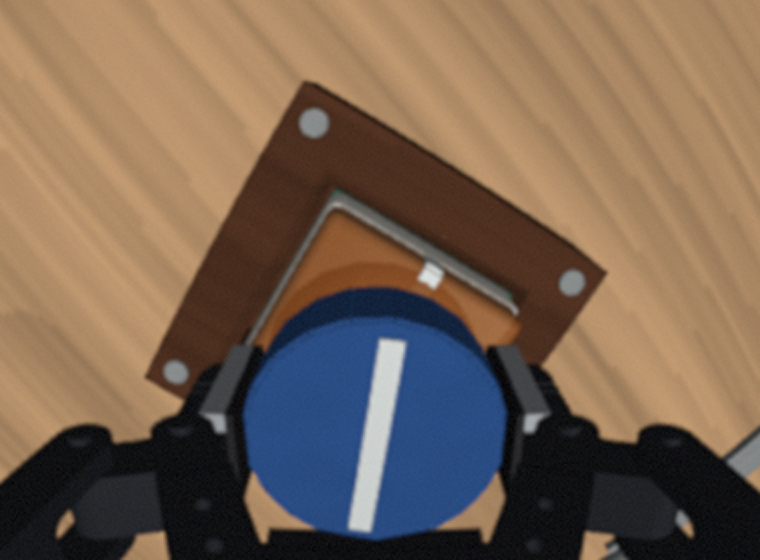

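The cap turns with the gripper while the jar stays square in the well: its mark has moved relative to the cap line. I'll continue with a little extra press.

Request:
{"op": "drive_tool", "data": {
  "steps": [0, 0, 0.0008, 0, 0, -3, 1, 0, 0, 0, 0, 0, -3, 1, 0, 0, 0, 0, 0, -3, 1, 0, 0, 0.0003, 0, 0, -3, 1, 0, 0, 0, 0, 0, -3, 1, 0, 0, 0, 0, 0, -3, 1, 0, 0, 0, 0, 0, 0, 1]
}}

```text
clock: 9.07
eef_pos: [0.5077, 0.1673, 0.1466]
tool_rot: [0.982, -0.186, 0.003, -0.002]
ft_force: [-5.2, 0.7, 20.1]
grip_width: 0.0547
```

```bash
python3 - <<'E'
from h import *
snap('wrist','w10',(130,70,510,350),2)
go(.506,.166,.1475,-50.7)
E
```

```text
t 9.12 pos [0.5077 0.1673 0.1466] yaw -21.55 F [-4.1 -0.1 20.1] T [0.09 1.1  0.01] w 0.0548 q [ 0.32  0.42 -0.17  0.97  0.    2.26]
tool shift mm [-1.1  1.8 -0.9] rotvec deg [-0.37 -0.15 29.15]
```

View pics/w10.png

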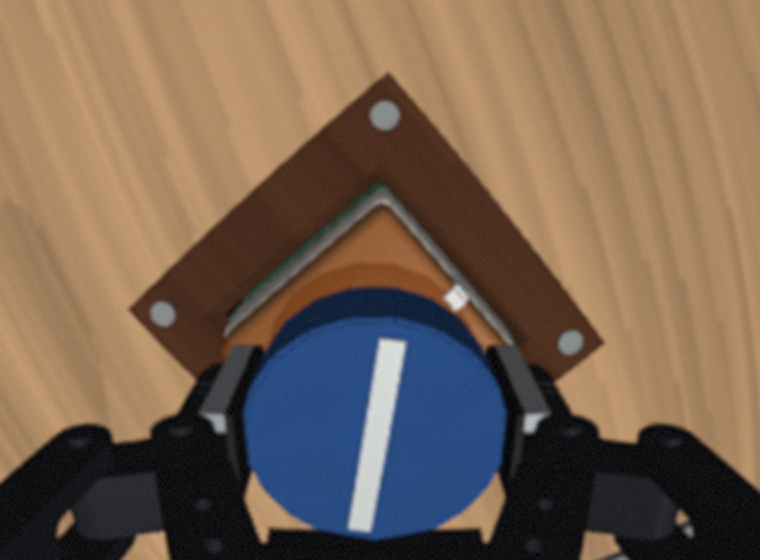

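The cap is at about 40° from jar x, with 20 N pressed. I'll turn another 25°.

Request:
{"op": "drive_tool", "data": {
  "steps": [0, 0, 0, 0, 0, -3, 1, 0, 0, 0, 0, 0, -3, 1, 0, 0, 0, 0, 0, -3, 1, 0, 0, 0, 0, 0, -3, 1, 0, 0, 0, 0, 0, 0, 1]
}}

```text
clock: 9.53
eef_pos: [0.5076, 0.1673, 0.1466]
tool_rot: [0.997, -0.083, 0.003, -0.002]
ft_force: [-4.9, -0.1, 21.2]
grip_width: 0.0549
```

Request:
{"op": "drive_tool", "data": {
  "steps": [0, 0, 0, 0, 0, -3, 1, 0, 0, 0, 0, 0, -3, 1, 0, 0, 0, 0, 0, -3, 1, 0, 0, 0, 0, 0, -3, 1, 0, 0, 0, 0, 0, -1, 1, 0, 0, 0, 0, 0, 0, 1]
}}

```text
clock: 10.03
eef_pos: [0.5075, 0.1673, 0.1466]
tool_rot: [1.0, 0.03, 0.003, -0.002]
ft_force: [-5.9, -0.5, 21.8]
grip_width: 0.0552
```

```bash
python3 - <<'E'
from h import *
snap('wrist','w11',(130,70,510,350),2)
go(.506,.166,.1475,-50.7)
E
```

```text
t 10.08 pos [0.5074 0.1673 0.1466] yaw 3.44 F [-5.3  0.7 21.7] T [ 0.08  1.29 -0.08] w 0.055 q [ 0.32  0.42 -0.17  0.97  0.    1.83]
tool shift mm [-1.5  1.3 -0.9] rotvec deg [-0.33 -0.2  54.14]
```

View pics/w11.png

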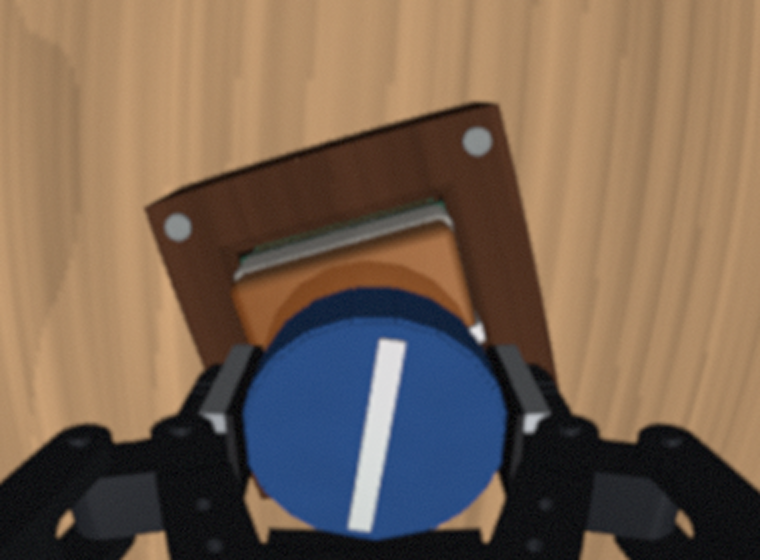

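The cap is at about 66° from jar x, clear of the lugs, and the jar edge is still parallel to the holder. Next is a gentle straight lift.

Request:
{"op": "drive_tool", "data": {
  "steps": [0, 0, -0.002, 0, 0, 0, 1, 0, 0, -0.003, 0, 0, 0, 1, 0, 0, -0.003, 0, 0, 0, 1, 0, 0, -0.003, 0, 0, 0, 1, 0, 0, -0.003, 0, 0, 0, 1, 0, 0, -0.003, 0, 0, 0, 1, 0, 0, -0.003, 0, 0, 0, 1, 0, 0, 0, 0, 0, 0, 1]
}}

```text
clock: 10.75
eef_pos: [0.5062, 0.1659, 0.163]
tool_rot: [1.0, 0.03, 0.0, 0.0]
ft_force: [0.7, -0.0, 1.5]
grip_width: 0.055
```

```bash
python3 - <<'E'
from h import *
snap('wrist','w12',(130,70,510,350),2);snap('scene','s12',(350,160,450,250),7)
go(.507,.167,.2025)
E
```

```text
t 10.85 pos [0.5062 0.1659 0.1626] yaw 3.4 F [ 0.1 -0.1  2.5] T [ 0.1  -0.23 -0.05] w 0.0547 q [ 0.32  0.41 -0.15  1.02 -0.    1.83]
tool shift mm [  0.9  -1.1 -39.9] rotvec deg [ 0.01 -0.02 -0.  ]
```

View pics/w12.png

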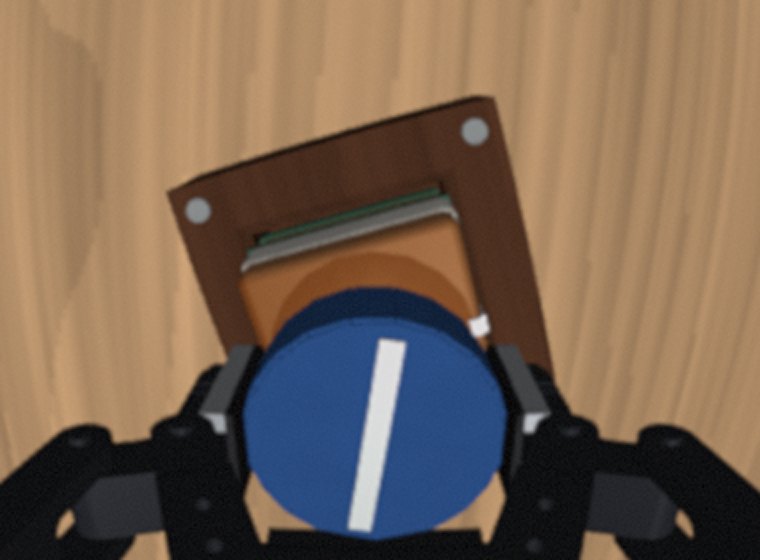

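View pics/s12.png

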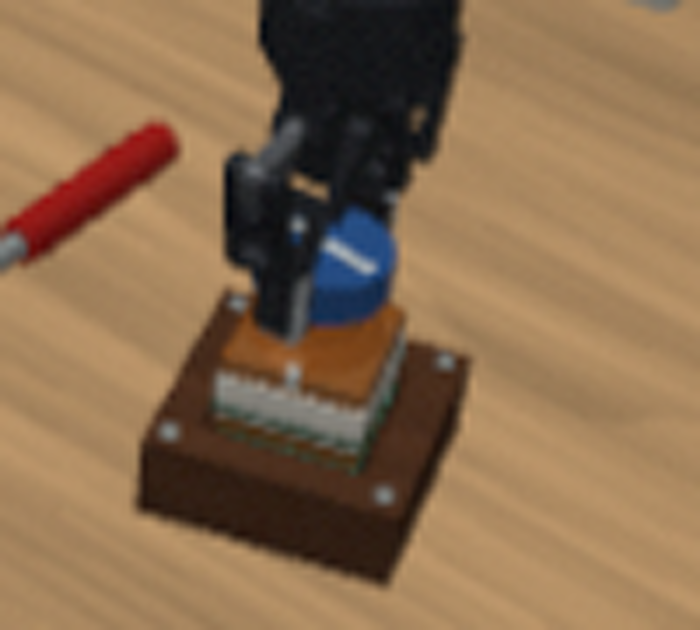

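The pad has brought the jar back up. I continue lifting and watch for the jar coming along.

Request:
{"op": "drive_tool", "data": {
  "steps": [0, 0, -0.003, 0, 0, 0, 1, 0, 0, -0.004, 0, 0, 0, 1, 0, 0, -0.004, 0, 0, 0, 1, 0, 0, -0.003, 0, 0, 0, 1, 0, 0, 0, 0, 0, 0, 1]
}}

```text
clock: 11.27
eef_pos: [0.5062, 0.166, 0.1775]
tool_rot: [1.0, 0.03, 0.0, -0.0]
ft_force: [-0.6, -0.2, -0.7]
grip_width: 0.0545
```

```bash
python3 - <<'E'
from h import *
snap('wrist','w13',(130,70,510,350),2);snap('scene','s13',(350,160,450,250),7)
go(.507,.167,.2025)
E
```

```text
t 11.37 pos [0.506  0.166  0.1769] yaw 3.41 F [-0.4 -0.  -0.7] T [-0.02  0.03  0.03] w 0.0549 q [ 0.32  0.39 -0.13  1.05 -0.    1.83]
tool shift mm [  1.   -1.  -25.6] rotvec deg [ 0.   -0.01 -0.  ]
```

View pics/s13.png

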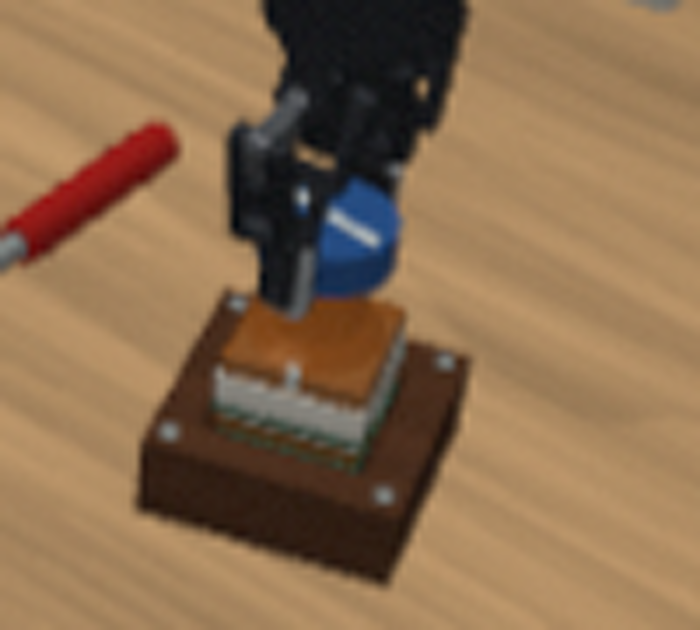

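View pics/w13.png

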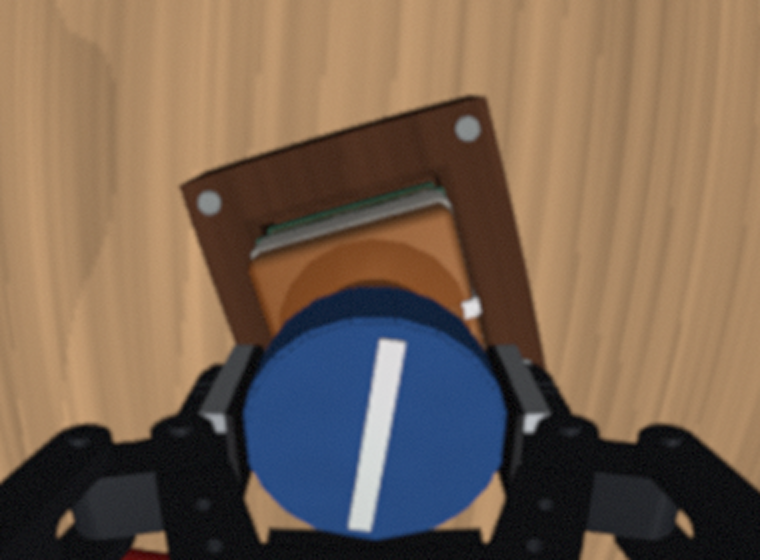

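The cap is off (only about 0.5 N carried) and the jar stays in the holder. I raise the remaining 25 mm.

Request:
{"op": "drive_tool", "data": {
  "steps": [0, 0, -0.005, 0, 0, 0, 1, 0, 0, -0.006, 0, 0, 0, 1, 0, 0, -0.006, 0, 0, 0, 1, 0, 0, -0.005, 0, 0, 0, 1, 0, 0, -0.003, 0, 0, 0, 1, 0, 0, 0, 0, 0, 0, 1, 0, 0, 0, 0, 0, 0, 1, 0, 0, 0, 0, 0, 0, 1]
}}

```text
clock: 12.03
eef_pos: [0.5059, 0.166, 0.2017]
tool_rot: [1.0, 0.03, -0.0, 0.0]
ft_force: [-0.1, 0.2, -0.3]
grip_width: 0.0546
```

```bash
python3 - <<'E'
from h import *
snap('wrist','w14',(130,70,510,350),2);snap('scene','s14',(350,150,450,240),7);snap('top','t14')
go(.507,.167,.2025)
P=[[.506,.166,z] for z in (.117,.142,.162)]
print((proj('s14',P)-[350,150])*7)
E
```

```text
t 12.18 pos [0.5058 0.166  0.2014] yaw 3.41 F [ 0.6  0.8 -0. ] T [-0.01 -0.02  0.05] w 0.0546 q [ 0.32  0.37 -0.09  1.11 -0.    1.83]
tool shift mm [ 1.2 -1.  -1.1] rotvec deg [0.01 0.04 0.  ]
[[325.40449294 322.37106426]
 [332.15037862 273.49682197]
 [337.67426746 233.47600124]]
```

View pics/s14.png

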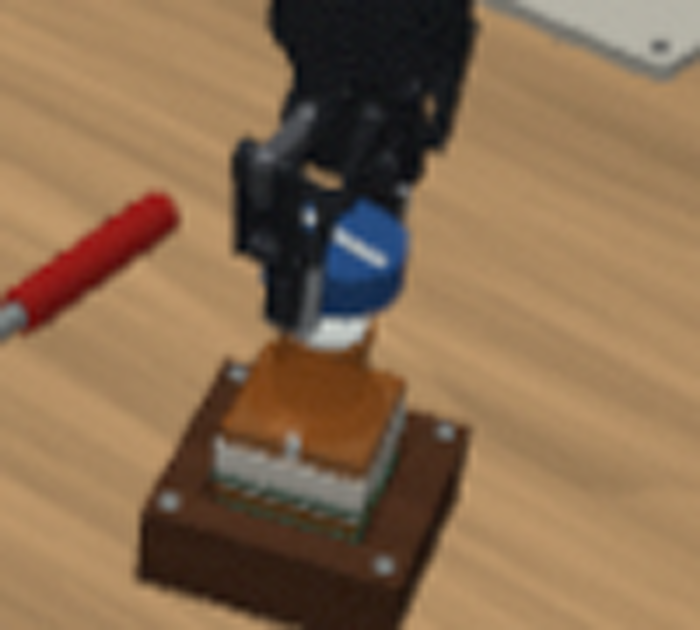

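View pics/w14.png

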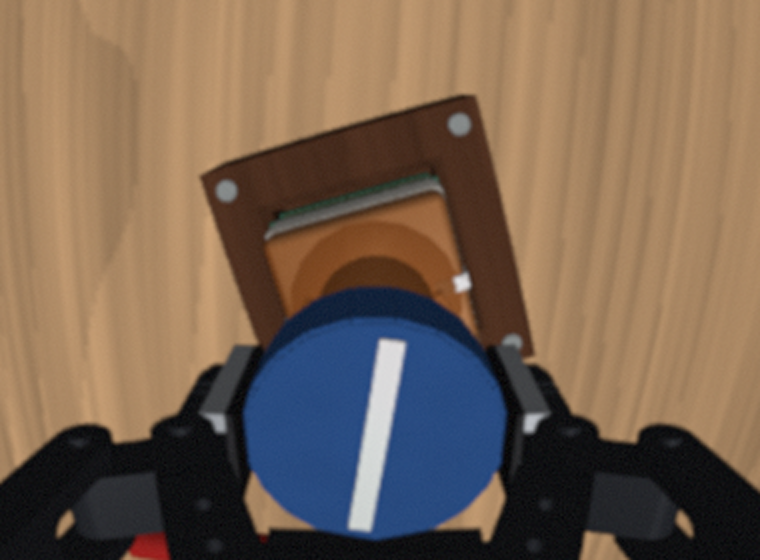

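View pics/t14.png

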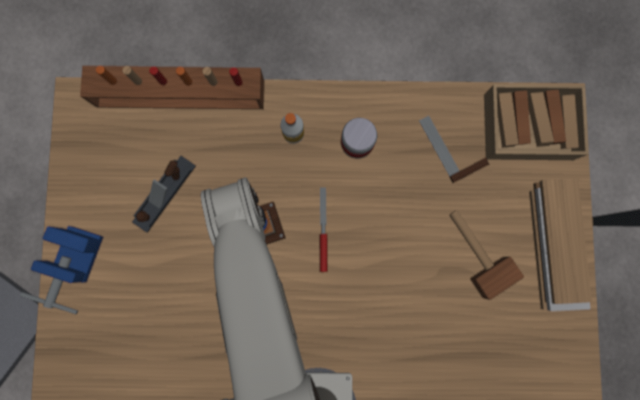

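The cap is held above the open mouth, with the white disc visible at (340,328), and the jar sits in the holder with the bystanders unmoved. I'll check the gap in the scene view against the holder screws as reference.

```bash
python3 - <<'E'
from h import *
f='s14'; p=lambda x,y:(350+(x+.5)/7-.5,150+(y+.5)/7-.5)
s=lambda P:np.round((proj(f,P)-[350,150]+.5)*7-.5,0)
c=np.array([.5058,.1665]); y=np.radians(19.1)
B=[[*(c+np.array([[np.cos(y),-np.sin(y)],[np.sin(y),np.cos(y)]])@np.array(q)*.046),.04] for q in((-1,-1),(1,-1),(1,1),(-1,1))]
print('bolts',s(B).tolist())
for q in((169,501),(384,566),(446,432),(237,372)): print(atz(f,*p(*q),.04))
for q in((385,225),(370,280-25),(375,225),(360,225)): print('captop depth',dep(f,*p(*q)))
for q in((320,440),(350,440),(290,400)): print('shoulder depth',dep(f,*p(*q)))
for q in((300,520+40),(420,480)): print('holder top',dep(f,*p(*q)))
for q in((335,332),(345,330)): print('disc',dep(f,*p(*q)))
w='w14'; pw=lambda x,y:(130+(x+.5)/2-.5,70+(y+.5)/2-.5)
l,r=[watz(w,*pw(*q),.162) for q in((244,420),(506,420))]; print(np.linalg.norm(l-r))
z=np.load('pics/w14.npz'); 
for q in((330,430),(430,430),(380,480)):
    u,v=pw(*q); cc,d=wray(w,u,v); Rm,_=cv2.Rodrigues(z['r']); fw=Rm[2]; print('wrist cap top z',(cc+d*z['d'][int(round(v)),int(round(u))]/(d@fw)))
for q in((300,240),(440,230)):
    u,v=pw(*q); cc,d=wray(w,u,v); print('wrist shoulder z',(cc+d*z['d'][int(round(v)),int(round(u))]/(d@fw)))
E
```

```text
bolts [[240.0, 376.0], [170.0, 504.0], [385.0, 569.0], [446.0, 434.0]]
[0.56285531 0.13664174 0.04      ]
[0.53307125 0.22370423 0.04      ]
[0.44633504 0.194031   0.04      ]
[0.47635017 0.10534778 0.04      ]
captop depth [0.48671285 0.17362875 0.16126421]
captop depth [0.50676211 0.18078431 0.16106506]
captop depth [0.48767417 0.16970086 0.15973756]
captop depth [0.49426722 0.16687783 0.16181148]
shoulder depth [0.52863944 0.18329966 0.08026555]
shoulder depth [0.5190547  0.19134217 0.07914533]
shoulder depth [0.5262924  0.16535948 0.08947176]
holder top [0.55102695 0.19543159 0.03696695]
holder top [0.47738531 0.20268642 0.0378673 ]
disc [0.50843129 0.17095161 0.11773895]
disc [0.5090306  0.17576545 0.1218112 ]
0.05498458498840301
wrist cap top z [0.49546631 0.16794266 0.16170606]
wrist cap top z [0.51625438 0.16957345 0.1623785 ]
wrist cap top z [0.50667198 0.15635475 0.16277996]
wrist shoulder z [0.47941832 0.18715007 0.07958875]
wrist shoulder z [0.52426877 0.19324802 0.07998491]
```

All the gap estimates come to about 23–24 mm, so I raise 1.2 mm and let it settle.

Request:
{"op": "drive_tool", "data": {
  "steps": [0, 0, -0.0012, 0, 0, 0, 1, 0, 0, 0, 0, 0, 0, 1, 0, 0, 0, 0, 0, 0, 1, 0, 0, 0, 0, 0, 0, 1]
}}

```text
clock: 12.52
eef_pos: [0.506, 0.166, 0.203]
tool_rot: [1.0, 0.03, -0.0, 0.0]
ft_force: [0.6, 1.1, 0.1]
grip_width: 0.0548
```

```bash
python3 - <<'E'
from h import *
go(.506,.166,.2027)
a=np.load('pics/top0.npz')['p'].astype(int); b=np.load('pics/t14.npz')['p'].astype(int)
m=np.abs(a-b).sum(2)>60; 
for n,(x0,y0,x1,y1) in dict(plane=(130,150,197,235),glue=(278,110,306,142),tin=(338,114,380,158),mallet=(445,205,525,302),chisel=(316,185,332,275),square=(418,112,490,184)).items(): print(n,m[y0:y1,x0:x1].sum())
job_done()
E
```

```text
t 12.52 pos [0.506 0.166 0.203] yaw 3.41 F [0.6 1.1 0.1] T [-0.02  0.01 -0.07] w 0.0548 q [ 0.32  0.37 -0.09  1.11 -0.    1.83]
tool shift mm [-0.   0.   0.3] rotvec deg [0. 0. 0.]
plane 0
glue 0
tin 0
mallet 0
chisel 0
square 0
the job is handed in; nothing more can be done
```

The job is done and handed in at 12.5 s. I carried the jar by its cap and seated it in the well, then pressed it down with 16–22 N until the pad bottomed. I turned the cap about 54° anticlockwise, to roughly 66° from jar x, and lifted it straight up.

**Last checks:**
- **Cap:** level to within about 0.1°, grip at 55 mm. From the tool height the cap's underside is about 25 mm above the mouth; camera depths before the final 1.2 mm rise gave 22.5–24 mm, so roughly 24–25 mm now.
- **Jar:** still standing in the holder with its mouth open, lifted back up by the pad.
- **Bystanders:** no change in the top picture for any of the six.

**Disagreements:**
- The camera estimates of the cap's position differed by 2–3 mm; the well's chamfer took that up.
- While pressed, there was a side force of about 5 N and the tool tilted about 0.4°. Both went away on lifting.

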